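# Get the reference coil out from behind the bottles

## Robot

A 7-joint arm with a two-finger parallel gripper is mounted at the origin on the work surface. World frame = base frame: x ahead of the robot, y to its left, z up, the work surface at z = 0. Lengths are in m, angles in rad, forces in N, time in s.
With the tool pointing down it reaches from about 0.4 to 0.85 m from the base axis. Payload 4.5 kg.
Tool frame: the origin (TCP) lies on the centre line of the jaws, within the pads' length; the fingertips stand r.tips_ahead ahead of it and the grasp point (between the pads) is the TCP (r.tips_ahead is the distance from the TCP to the fingertips, in m); z points along the fingers, y is the direction in which the jaws open and shut (so a half turn about z gives the same grasp; the last joint's range is limited). The gripper opens to 88 mm and grips with 3 to 60 N. Pads are 18 mm wide; open, the fingers measure 123 mm over their backs; the gripper's body (75 mm by 187 mm) begins 45 mm behind the grasp point.
Start: joints at [1.338, 0.689, -0.195, 1.565, 0.157, 0.902, -0.215], TCP at [0.165, -0.603, 0.258] pointing down, gripper open.
Joint ranges: [-3.01, 3.01], [-0.46, 2.08], [-1.47, 1.51], [0.13, 2.56], [-1, 4.14], [0.04, 2.09], [-2.66, 2.66]. Speed limits (rad/s): [2.57, 2.57, 3.14, 3.14, 3.14, 3.14, 3.14].

## Interface

Orientations are given as a unit quaternion [x, y, z, w].
In Python, from plant import r gives the robot as it stands.
- The arm moves only by the shell command python3 -m inch 'ROWS' [FORCE]. ROWS is JSON, a list of rows, each a list of 5 numbers: the shift along the world's x, y, z in units of 25 mm (1.0 is 25 mm), then the turn about the world's z in units of 6 degrees (1.0 is 6 degrees), then the finger opening in mm, from 0 to 88.1. A call has 1 to 5 rows; each row shifts and turns the commanded pose from where the row before left it; what a row does not reach is not made up. A row lasts 1/10 s, in which the tool goes at most 50 mm and 8.59 degrees, less where a joint would pass 70% of its speed; a pose out of reach is approached as far as the arm can. A call is refused whole if a number of a shift passes 1 or a number of a turn 1, either way. A call with a gripper value outside its range is refused whole. The fingers move at their own pace and stop on an object; FORCE is the grip in N (left out, the last holds). Time passes only in rows, so rows that do not move let the fingers close. It gives the time, the measured TCP pose, the force and the opening at its end, in the units of the state.
- r.get_state(): the state, without advancing time (a new reading comes with each control period).
- r.snapshot(name): name is "scene" or "top"; returns a dict with "pixels" (400x640x3 uint8, red, green, blue), "range_z" (400x640 float32, m along the optical axis (not along the pixel's ray), 0 where there is no reading), "K" (3x3 intrinsics, pixels), "position" and "attitude" of the camera in the world. Camera axes: x right, y up, looking along -z (the intrinsics and any distortion apply to the point x, -y, -z); pixel columns grow to the right and rows downward; lengths in m; the calibration is good to about 2 mm. A picture is of the moment at which its call begins.
- r.finish_job(): hands the job in, once; it reports no verdict.
The state is a dict: "clock": time; "q": joint angles; "qd": joint speeds; "joint_torque": joint torques, N m; "tool_pos": TCP position; "eef_rot": TCP orientation; "contact_force": force on the tool from outside, world axes, zero at the start; "moment": the same for the moment, N m; "opening": opening from 0.0 (shut) to 1.0 (fully open).
Only numpy, scipy, OpenCV 4.12 (cv2) and the standard library are available. Lean on these libraries where they do the work, as an engineer would, in place of code of your own. Each camera call takes 0.05 s, during which the arm holds its last target. There are 200 camera calls.

## Task

The LCR meter is due for its check: stand the white bottle, the steel tin and the amber bottle, which block the way to the reference coil, together in the blue drip tray, then set the reference coil upright and square on the middle of the test fixture, one copper end on each copper pad. With the coil on the fixture, put each of the three back upright on the very spot in the grey organiser where it stood at the start. Knock nothing over, and leave the wire spool, the yellow pot and the dropper bottle where they are.

Things in the scene. Friction and masses are not known exactly. Their poses are not given: they have to be found in the camera images.
- white_bottle: Loose round bottle 56 mm in diameter, 160 mm tall, white plastic with a pale blue label and a bright blue cap. The cap, 36 mm in diameter, is its top 28 mm; below it a 12 mm long neck 28 mm thick and a sloping shoulder. It is taken by the cap from above. About 220 g. Origin: centre of its underside, z up along its axis; alike from all round.
- solvent_tin: Loose round tin 56 mm in diameter, 150 mm tall, bare steel with a red cap. The cap, 36 mm in diameter, is its top 28 mm; below it a 12 mm long neck 28 mm thick and a sloping shoulder. It is taken by the cap from above. About 280 g. Origin: centre of its underside, z up along its axis; alike from all round.
- amber_bottle: Loose round bottle 56 mm in diameter, 142 mm tall, dark amber brown with a cream label and a black cap. The cap, 36 mm in diameter, is its top 28 mm; below it a 12 mm long neck 28 mm thick and a sloping shoulder. It is taken by the cap from above. About 300 g. Origin: centre of its underside, z up along its axis; alike from all round.
- ref_coil: Loose reference coil, 50 mm tall, about 120 g: green base 40 x 40 x 10 mm with copper terminals on its +x and -x ends, and on it an upright drum 36 mm in diameter and 40 mm tall, black flanges, copper winding, a light green disc on top; it is taken by the drum from above. Origin: centre of its underside, z up, x from one copper end to the other (both alike).
- organiser: Fixed dark grey tray 156 (x) by 244 mm (y), floor 4 mm above the bench, 4 mm wall 16 mm high. Origin: centre of its underside; x points to its back row, away from the robot. At the start the bottles stand in its front row, about 74 mm apart, in any order; the coil is mid back row, 60 mm behind them, spool and pot 76 mm either side of it. A 98 mm tall meter stands 95 mm behind the coil.
- drip_tray: Fixed shallow blue tray, the side area, 290 (its x) by 124 mm (its y), floor 4 mm above the bench, 4 mm wall 14 mm high; holds the three in a row along its x, 80 mm apart. Empty at the start, left or right of the organiser. Origin: centre of its underside, on the bench.
- fixture: Fixed test fixture, opposite side from the drip tray: grey block 110 (x) by 96 mm (y) with a green board on top, its flat face 32 mm above the bench; on it two flush copper pads 18 (x) by 56 mm (y), centred 17 mm to the +x and -x of the middle; brass connectors on its +x side. Origin: centre of the underside; the coil goes on the board right above it, x along x either way.
- wire_spool: Loose upright wire spool, white flanges 44 mm in diameter, dark red wire, 45 mm tall, in the organiser's back row; not to be moved. Origin: centre of its underside.
- core_pot: Loose yellow pot with dark small cores in it, 44 mm in diameter at the rim, 40 mm tall, in the organiser's back row; not to be moved. Origin: centre of its underside.
- dropper: Loose small whitish dropper bottle with an orange collar, 30 mm in diameter, 74 mm tall, on the bench between the robot and the organiser; not to be moved. Origin: centre of its underside.
There are look-alikes about, which are no part of the job. Leave any green look-alike of the solvent_tin alone.

How it is judged:
By the outcome, as a careful person would: the job done as asked, in the order asked, and still so for the second after the job is handed in, with the robot touching nothing.
It also fails if it takes over 136 s, if anything falls off the work surface, if the arm or the gripper's body presses on something with over 40 N, if the wrist force passes 120 N, or if a joint passes its speed limit or range.

## Working session

There is one attempt and no reset: what is moved stays moved. The work goes in short steps, Python scripts to look and compute and a shell command to move; the robot and the scene stay as the last step left them, time stands still between calls to the robot, and variables do not carry over. Pictures are saved under pics/ and viewed, about 12 in all and at most 16, crops included, and the job is handed in when it is done.

```bash
ls; mkdir -p pics; python3 - <<'E'
from plant import r
import cv2,numpy as np
for n in("scene","top"):
    s=r.snapshot(n); np.savez(f"{n}0.npz",**s)
    cv2.imwrite(f"pics/{n}0.png",s["pixels"][...,::-1]); print(n,s["K"],s["position"],s["attitude"],[k for k in s])
print(r.tips_ahead,r.get_state())
E
```

```text
pics
scene [[362.23394969   0.         313.81867392]
 [  0.         362.23394969 195.84924258]
 [  0.           0.           1.        ]] [ 0.75544902 -0.39059089  0.5985693 ] [0.31793806 0.08507129 0.22780031 0.91639799] ['pixels', 'range_z', 'K', 'position', 'attitude']
top [[455.47886885   0.         317.81840729]
 [  0.         455.47886885 198.48758611]
 [  0.           0.           1.        ]] [0.40384325 0.00895653 0.95988425] [ 0.04147162 -0.04127139 -0.70216764  0.70960368] ['pixels', 'range_z', 'K', 'position', 'attitude']
0.019 {'clock': 0.1, 'q': array([ 1.33779135,  0.68988614, -0.19451985,  1.56618665,  0.15727148,
        0.90250592, -0.21511416]), 'qd': array([-0.00047148, -0.00209609,  0.00105336, -0.00302598, -0.00105686,
       -0.00133279, -0.00092361]), 'joint_torque': array([-3.21746775e-03, -5.28496706e+01, -1.27151694e+00, -1.53837061e+01,
       -5.25766541e-02,  1.95464585e-03,  6.91236141e-05]), 'tool_pos': array([ 0.16461382, -0.60240075,  0.25701314]), 'eef_rot': array([ 9.91112251e-01,  1.33025812e-01, -1.53225909e-04, -7.84704632e-04]), 'contact_force': array([ 0.46571666, -0.16923504, -0.47257005]), 'moment': array([-0.00353119, -0.06122704, -0.04744889]), 'opening': 0.9998326274162809}
```

View pics/scene0.png

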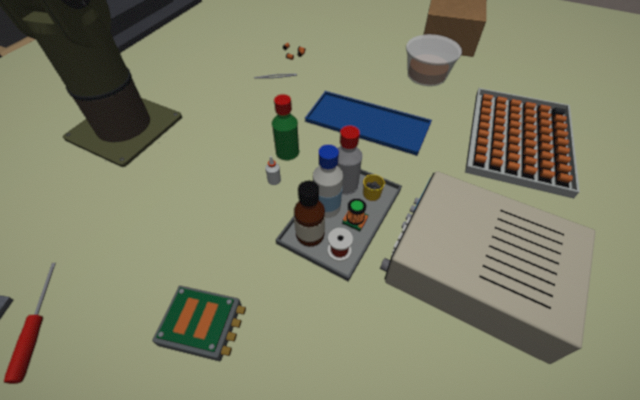

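View pics/top0.png

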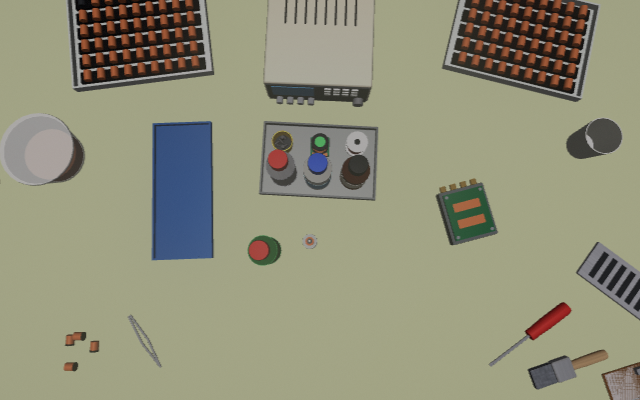

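Top view: the organiser spans about (262–378, 122–199). Its front row has red cap (278,159), blue cap (318,163) and black cap (357,166). The coil's green disc is at (320,142). The blue tray is around (183,190) and the fixture pads are at (467,205) and (472,221). The red-capped tin outside the organiser is green, so it's the look-alike at (262,250), and the dropper is at (310,241). Next I'll measure these.

```bash
cat > h.py <<'E'
import numpy as np,cv2
from scipy.spatial.transform import Rotation as R
def cam(s): return s["K"],R.from_quat(s["attitude"]).as_matrix(),np.array(s["position"])
def rays(s,uv):
    K,A,p=cam(s); uv=np.atleast_2d(uv).astype(float)
    d=np.c_[(uv[:,0]-K[0,2])/K[0,0],-(uv[:,1]-K[1,2])/K[1,1],-np.ones(len(uv))]
    return p,d@A.T
def onplane(s,uv,z):
    p,d=rays(s,uv); return p+d*((z-p[2])/d[:,2])[:,None]
def cloud(s):
    h,w=s["range_z"].shape; v,u=np.mgrid[:h,:w]
    p,d=rays(s,np.c_[u.ravel(),v.ravel()]); z=s["range_z"].ravel()
    P=p+d*z[:,None]; P[z==0]=np.nan; return P.reshape(h,w,3)
def tri(s1,a,s2,b):
    p,d=rays(s1,a);q,e=rays(s2,b);d=d[0];e=e[0]
    t=np.linalg.lstsq(np.c_[d,-e],q-p,rcond=None)[0]
    x,y=p+d*t[0],q+e*t[1]; return (x+y)/2,np.linalg.norm(x-y)
def hsv(s): return cv2.cvtColor(s["pixels"],cv2.COLOR_RGB2HSV)
def blob(m,win=None,k=1):
    m=m.astype(np.uint8)
    if win: w=np.zeros_like(m);w[win[1]:win[3],win[0]:win[2]]=1;m=m*w
    n,l,st,c=cv2.connectedComponentsWithStats(m); o=np.argsort(-st[1:,4])[:k]+1
    return [(l==i,c[i],st[i,4]) for i in o]
E
cat > m.py <<'E'
from h import *
T=dict(np.load("top0.npz"));S=dict(np.load("scene0.npz"))
np.set_printoptions(precision=4,suppress=True)
HT,HS=hsv(T),hsv(S);CT,CS=cloud(T),cloud(S)
def col(H,n):
    h,s,v=[H[...,i].astype(int) for i in range(3)]
    return {"red":((h<8)|(h>172))&(s>150)&(v>60),"blue":(h>105)&(h<128)&(s>150)&(v>60),"black":(v<45),"green":(h>50)&(h<80)&(s>120)&(v>90),"cu":(h<16)&(s>110)&(v>120)}[n]
def topc(C,m):
    P=C[m];P=P[~np.isnan(P[:,0])];zt=np.percentile(P[:,2],95);Q=P[abs(P[:,2]-zt)<.004]
    c,rad=cv2.minEnclosingCircle(Q[:,:2].astype(np.float32)); return np.r_[c,np.median(Q[:,2]),2*rad,len(Q)],Q[:,:2].mean(0)
for n,c,wt,ws in [("white","blue",(300,145,336,185),(312,140,345,172)),("tin","red",(262,145,295,175),(335,122,365,150)),("amber","black",(342,150,372,185),(292,178,325,206)),("coil","green",(306,128,334,156),(345,195,370,220)),("greentin","red",(245,235,275,262),(270,90,296,115))]:
    mt,ct,nt=blob(col(HT,c),wt)[0];ms,cs,ns=blob(col(HS,c),ws)[0]
    print(n,"px",nt,ns,"tri",*tri(T,ct,S,cs),"\n top",*topc(CT,mt),"\n scene",*topc(CS,ms))
# fixture pads
for s,H,w,C,nm in((T,HT,(435,175,500,250),CT,"top"),(S,HS,(165,285,228,350),CS,"scene")):
    for m,c,a in blob(col(H,"cu"),w,2):
        k=cv2.findContours(m.astype(np.uint8),0,1)[0][0].reshape(-1,2)
        P=onplane(s,k,.032)[:,:2];rc=cv2.minAreaRect((P*1000).astype(np.float32))
        print(nm,"pad",c,a,"depth z",np.nanmedian(C[m][:,2]),rc)
# blue tray
for s,H,w in((T,HT,(140,110,225,270)),(S,HS,(295,85,440,160))):
    m,c,a=blob(col(H,"blue"),w)[0]
    k=cv2.findContours(m.astype(np.uint8),0,1)[0][0].reshape(-1,2)
    print("tray",cv2.minAreaRect((onplane(s,k,.012)*1000)[:,:2].astype(np.float32)))
# organiser floor, dropper, heights
g=(CT[...,2]>.012)&(CT[...,2]<.024);m=np.zeros_like(g);m[110:210,250:390]=g[110:210,250:390]
print("org wall",cv2.minAreaRect((CT[m][:,:2]*1000).astype(np.float32)),np.median(CT[m][:,2]))
for n,(a,b,c,d) in dict(dropper=(298,230,322,254),spool=(344,130,372,154),pot=(271,130,294,152),tray=(165,140,200,240),meter=(270,20,370,95)).items():
    P=CT[b:d,a:c].reshape(-1,3);P=P[P[:,2]>(.03 if n!="tray" else -1)];print(n,P.mean(0),np.nanpercentile(P[:,2],[5,50,98]),P.min(0),P.max(0))
E
python3 m.py
```

```text
white px 228 364 tri [0.5657 0.01   0.151 ] 0.0035849701721673054 
 top [  0.5632   0.0108   0.1635   0.0329 210.    ] [0.5645 0.011 ] 
 scene [  0.5641   0.0082   0.1625   0.0331 214.    ] [0.5648 0.0074]
tin px 268 342 tri [0.5718 0.0839 0.1392] 0.002617175975342901 
 top [  0.57     0.0828   0.1536   0.0343 227.    ] [0.5698 0.0833] 
 scene [  0.5713   0.0805   0.1525   0.0343 193.    ] [0.5718 0.0798]
amber px 4 440 tri [ 0.5571 -0.0524  0.1105] 0.001934864891291994 
 top [ 0.5509 -0.051   0.1431  0.0019  2.    ] [ 0.5509 -0.051 ] 
 scene [  0.5654  -0.0663   0.1445   0.0336 256.    ] [ 0.5665 -0.067 ]
coil px 77 92 tri [0.6276 0.0074 0.0514] 0.0008605696472122095 
 top [ 0.6271  0.0079  0.0549  0.0207 62.    ] [0.6268 0.0075] 
 scene [ 0.6276  0.0066  0.0532  0.0227 92.    ] [0.6277 0.0059]
greentin px 292 271 tri [0.4062 0.116  0.1326] 0.001084968943060087 
 top [  0.407    0.1141   0.1492   0.0345 264.    ] [0.4065 0.1145] 
 scene [  0.4083   0.1115   0.1484   0.0344 139.    ] [0.4094 0.1104]
top pad [471.2227 220.7598] 229 depth z 0.03153310927165831 ((470.5318603515625, -303.3968811035156), (16.930604934692383, 55.664756774902344), 15.08094310760498)
top pad [466.3094 204.6861] 223 depth z 0.03156357827320616 ((503.3261413574219, -294.36871337890625), (16.813135147094727, 55.254188537597656), 15.480112075805664)
scene pad [205.2887 320.2474] 388 depth z 0.030659467527268114 ((504.080322265625, -295.9122009277344), (17.479944229125977, 55.15682601928711), 15.565594673156738)
scene pad [185.3602 315.5968] 372 depth z 0.030595087529346143 ((471.35931396484375, -304.7050476074219), (17.345382690429688, 54.95813751220703), 15.317238807678223)Traceback (most recent call last):
  File "m.py", line 22, in <module>
    m,c,a=blob(col(H,"blue"),w)[0]
          ~~~~~~~~~~~~~~~~~~~~~^^^
IndexError: list index out of range
```

Both views agree to about 3 mm. Still to measure are the amber cap from the top view, the tray, and the coil and organiser yaw.

```bash
python3 - <<'E'
from h import *
np.set_printoptions(precision=4,suppress=True)
T=dict(np.load("top0.npz"));S=dict(np.load("scene0.npz"))
HT,HS=hsv(T),hsv(S);CT,CS=cloud(T),cloud(S)
print("hsv tray",HT[190,183],HS[120,370])
for n,x,y,z0,z1 in[("tin",.571,.082,.148,.16),("white",.565,.009,.158,.17),("amber",.560,-.066,.138,.151)]:
    for C in(CT,CS):
        m=(abs(C[...,0]-x)<.03)&(abs(C[...,1]-y)<.03)&(C[...,2]>z0)&(C[...,2]<z1);Q=C[m]
        c,rad=cv2.minEnclosingCircle(Q[:,:2].astype(np.float32));print(n,np.array(c),Q.mean(0),2*rad,len(Q))
for s,H,w in((T,HT,(140,110,225,270)),(S,HS,(295,85,440,160))):
    h,sa,v=[H[...,i].astype(int) for i in range(3)]
    m,c,a=blob((h>98)&(h<125)&(sa>130),w)[0]
    k=cv2.findContours(m.astype(np.uint8),0,1)[0][0].reshape(-1,2)
    print("tray",a,cv2.minAreaRect((onplane(s,k,.012)*1000)[:,:2].astype(np.float32)))
fl=CT[150:230,175:195,2];print("tray floor z",np.nanmedian(fl),"bench z top/scene",np.nanmedian(CT[300:320,200:300,2]),np.nanmedian(CS[250:280,100:140,2]))
for C,nm in((CT,"top"),(CS,"scene")):
    m=(C[...,2]>.011)&(C[...,2]<.024)&(C[...,0]>.51)&(C[...,0]<.70)&(abs(C[...,1])<.16)
    print(nm,"org",cv2.minAreaRect((C[m][:,:2]*1000).astype(np.float32)))
    for n,x,y,z in[("spool",.63,-.07,.03),("pot",.63,.085,.03),("dropper",.42,.02,.04),("coil",.627,.007,.03)]:
        m=(abs(C[...,0]-x)<.035)&(abs(C[...,1]-y)<.03)&(C[...,2]>z)&(C[...,2]<.08)
        if m.sum()>5:print(nm,n,cv2.minEnclosingCircle(C[m][:,:2].astype(np.float32)),C[m].mean(0),np.percentile(C[m][:,2],97))
m=(CT[...,0]>.68)&(abs(CT[...,1])<.15)&(CT[...,2]>.02)&(CT[...,2]<.12);print("meter min x",np.percentile(CT[m][:,0],[0,1,5]),np.percentile(CT[m][:,2],98))
a=cv2.resize(S["pixels"][185:265,300:400,::-1],None,fx=5,fy=5,interpolation=cv2.INTER_CUBIC)
b=cv2.resize(T["pixels"][115:205,255:385,::-1],None,fx=3,fy=3,interpolation=cv2.INTER_CUBIC)
cv2.imwrite("pics/a1.png",a)
E
```

```text
hsv tray [109 142 129] [108 196 117]
tin [0.5706 0.0845] [0.57   0.084  0.1532] 0.03610554337501526 297
tin [0.571  0.0818] [0.5711 0.0804 0.1523] 0.036882366985082626 226
white [0.5622 0.0122] [0.5621 0.012  0.1633] 0.035643983632326126 312
white [0.5632 0.0103] [0.5635 0.0082 0.1622] 0.036896731704473495 270
amber [ 0.5637 -0.062 ] [ 0.5634 -0.0624  0.1451] 0.03593646362423897 300
amber [ 0.5643 -0.0644] [ 0.5654 -0.0666  0.1439] 0.03715395927429199 333
tray 7047 ((529.8760986328125, 292.4040222167969), (281.4338684082031, 114.58605194091797), 2.978654623031616)
tray 3755 ((534.0098266601562, 287.86480712890625), (285.09246826171875, 128.20870971679688), 2.931515693664551)
tray floor z 0.003366641338692411 bench z top/scene -0.0011101054616611261 -0.0019074193611933743
top org ((598.023193359375, 9.415863037109375), (244.26976013183594, 157.2462158203125), 87.55255889892578)
top spool ((0.6297465562820435, -0.06801876425743103), 0.022618280723690987) [ 0.629  -0.068   0.0484] 0.05126788526281907
top pot ((0.6309699416160583, 0.08603455126285553), 0.022157907485961914) [0.6351 0.086
[... 224 characters left out ...]
95) [0.6262 0.0079 0.0527] 0.056646663209595216
scene org ((597.1978149414062, 7.684226989746094), (245.65403747558594, 156.9834747314453), 87.39095306396484)
scene spool ((0.6294355392456055, -0.07013554871082306), 0.02249029651284218) [ 0.6299 -0.0717  0.0469] 0.04951648000054422
scene pot ((0.6231469511985779, 0.07976029813289642), 0.03031039610505104) [0.6233 0.0825 0.0417] 0.07433423388986074
scene dropper ((0.4266197085380554, 0.023386649787425995), 0.014272096566855907) [0.4285 0.0211 0.0501] 0.07069280160582432
scene coil ((0.6274980306625366, 0.006435726303607225), 0.018946582451462746) [0.6282 0.0023 0.0493] 0.05441012434101945
meter min x [0.7109 0.7177 0.7257] 0.10088571941621931
```

View pics/a1.png

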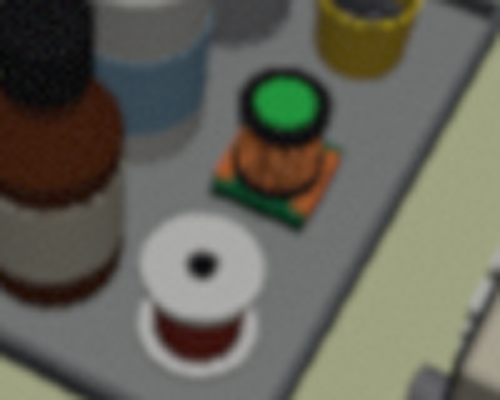

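The crop shows the coil base's copper ends facing the organiser's back and front. Its corners are near crop pixels (213,190), (300,228) and (340,150). All positions fit the task's sizes: caps 36 mm, tops at about 0.153, 0.163 and 0.1445, tray yaw 3°, organiser yaw −2.5°, fixture yaw 15.3°. I'll start with the tin.

```bash
python3 -m inch '[[0.58,0.98,0,-0.12,88],[0.58,0.98,0,-0.12,60],[0.58,0.98,0,-0.12,60],[0.58,0.98,0,-0.12,60],[0.58,0.98,0,-0.12,60]]' 40; python3 -m inch '[[0.58,0.98,0,-0.12,60],[0.58,0.98,0,-0.12,60],[0.58,0.98,0,-0.12,60],[0.58,0.98,0,-0.12,60],[0.58,0.98,0,-0.12,60]]'; python3 -m inch '[[0.58,0.98,0,-0.12,60],[0.58,0.98,0,-0.12,60],[0.58,0.98,0,-0.12,60],[0.58,0.98,0,-0.12,60],[0.58,0.98,0,-0.12,60]]'; python3 -m inch '[[0.58,0.98,0,-0.12,60],[0.58,0.98,0,-0.12,60],[0.58,0.98,0,-0.12,60],[0.58,0.98,0,-0.12,60],[0.58,0.98,0,-0.12,60]]'; python3 -m inch '[[0.58,0.98,0,-0.12,60],[0.58,0.98,0,-0.12,60],[0.58,0.98,0,-0.12,60],[0.58,0.98,0,-0.12,60],[0.58,0.98,0,-0.12,60]]'
cat > st.py <<'E'
from plant import r
import numpy as np,sys
from h import R
s=r.get_state();p=np.array(s["tool_pos"]);q=s["eef_rot"];A=R.from_quat(q).as_matrix()
yaw=np.degrees(np.arctan2(A[1,0],A[0,0]))
print("t %.2f"%s["clock"],"p",p.round(4),"yaw %.2f"%yaw,"tilt",A[:2,2].round(4),"open %.1f"%(s["opening"]*88.1),"F",np.round(s["contact_force"],1))
if len(sys.argv)>3:
    g=np.array(list(map(float,sys.argv[1:4])));print("units to go",((g-p)/.025).round(3), "turn",round((float(sys.argv[4])-yaw)/6,3) if len(sys.argv)>4 else "")
E
python3 st.py .571 .083 .139 -2.5
```

```text
clock: 0.6
tool_pos: [0.2377, -0.4791, 0.2574]
eef_rot: [0.995, 0.102, -0.0, -0.0]
contact_force: [0.7, -0.4, 1.2]
opening: 0.69
clock: 1.1
tool_pos: [0.3101, -0.3567, 0.2575]
eef_rot: [0.998, 0.07, -0.0, -0.0]
contact_force: [0.0, 0.7, -0.4]
opening: 0.683
clock: 1.6
tool_pos: [0.3826, -0.2343, 0.2576]
eef_rot: [0.999, 0.039, -0.0, -0.0]
contact_force: [-0.1, 0.6, -0.1]
opening: 0.677
clock: 2.1
tool_pos: [0.4551, -0.1118, 0.2576]
eef_rot: [1.0, 0.008, -0.0, 0.0]
contact_force: [0.4, -0.2, 0.3]
opening: 0.677
clock: 2.6
tool_pos: [0.5275, 0.0107, 0.2575]
eef_rot: [1.0, -0.024, -0.0, 0.0]
contact_force: [0.4, -0.1, -0.1]
opening: 0.679
t 2.60 p [0.5275 0.0107 0.2575] yaw -2.74 tilt [-0.0008 -0.0002] open 59.8 F [ 0.4 -0.1 -0.1]
units to go [ 1.739  2.892 -4.738] turn 0.039
```

```bash
python3 -m inch '[[0.58,0.96,0,0,60],[0.58,0.97,0,0,60],[0.58,0.96,-0.2,0,60],[0,0,-0.8,0,60],[0,0,-1,0,60]]'; python3 -m inch '[[0,0,-1,0,60],[0,0,-0.8,0,60],[0,0,-0.54,0,60],[0,0,-0.4,0,60],[0,0,0,0,60]]'; python3 st.py .571 .083 .139 -2.5; python3 -m inch '[[0,0,0,0,30],[0,0,0,0,30],[0,0,0,0,30],[0,0,0,0,30],[0,0,0,0,30]]' 40;python3 st.py .571 .083 .139 -2.5;  python3 -m inch '[[0,0,0.3,0,30],[0,0,0.6,0,30],[0,0,0.6,0,30],[0,0,0.4,0,30],[0,0,0.1,0,30]]'; python3 st.py .451 .286 .190 0
```

```text
clock: 3.1
tool_pos: [0.5717, 0.0833, 0.2076]
eef_rot: [1.0, -0.023, 0.001, -0.0]
contact_force: [0.5, -0.1, 0.4]
opening: 0.681
clock: 3.6
tool_pos: [0.5702, 0.0818, 0.1382]
eef_rot: [1.0, -0.024, -0.001, 0.0]
contact_force: [-0.6, 0.9, -0.3]
opening: 0.682
t 3.60 p [0.5702 0.0818 0.1382] yaw -2.71 tilt [-0.002  -0.0004] open 60.1 F [-0.6  0.9 -0.3]
units to go [0.033 0.049 0.032] turn 0.035
clock: 4.1
tool_pos: [0.5714, 0.0821, 0.14]
eef_rot: [1.0, -0.024, 0.001, -0.0]
contact_force: [0.4, 1.0, 4.0]
opening: 0.398
t 4.10 p [0.5714 0.0821 0.14  ] yaw -2.70 tilt [0.0017 0.0004] open 35.1 F [0.4 1.  4. ]
units to go [-0.017  0.035 -0.04 ] turn 0.034
clock: 4.6
tool_pos: [0.5712, 0.0818, 0.1903]
eef_rot: [1.0, -0.024, 0.001, -0.0]
contact_force: [-0.2, 0.1, -2.6]
opening: 0.394
t 4.60 p [0.5712 0.0818 0.1903] yaw -2.72 tilt [0.0014 0.0001] open 34.7 F [-0.2  0.1 -2.6]
units to go [-4.806  8.169 -0.011] turn 0.454
```

```bash
python3 -m inch '[[-0.18,0.3,0,0,30],[-0.35,0.6,0,0,30],[-0.47,0.8,0,0.1,30],[-0.59,1,0,0.1,30],[-0.59,1,0,0.2,30]]';python3 -m inch '[[-0.59,1,0,0.2,30],[-0.59,1,0,0.1,30],[-0.53,0.9,0,0.1,30],[-0.41,0.7,0,0.1,30],[-0.29,0.5,0,0.05,30]]';python3 -m inch '[[-0.16,0.27,0,0,30],[-0.06,0.1,-0.2,0,30],[0,0,-0.5,0,30],[0,0,-0.6,0,30],[0,0,-0.4,0,30]]'; python3 -m inch '[[0,0,-0.2,0,30],[0,0,-0.07,0,30],[0,0,0,0,30]]'; python3 st.py .451 .286 .140 0
```

```text
clock: 5.1
tool_pos: [0.5147, 0.1755, 0.1884]
eef_rot: [1.0, -0.002, -0.001, 0.0]
contact_force: [-0.3, 1.4, -3.2]
opening: 0.396
clock: 5.6
tool_pos: [0.4539, 0.2787, 0.1885]
eef_rot: [1.0, 0.028, -0.001, 0.0]
contact_force: [0.2, 0.5, -2.8]
opening: 0.396
clock: 6.1
tool_pos: [0.4507, 0.2844, 0.1451]
eef_rot: [1.0, 0.025, -0.001, 0.001]
contact_force: [-0.4, -0.4, -2.9]
opening: 0.396
clock: 6.4
tool_pos: [0.4508, 0.2851, 0.1401]
eef_rot: [1.0, 0.025, -0.0, 0.001]
contact_force: [-0.6, -1.5, -0.8]
opening: 0.397
t 6.40 p [0.4508 0.2851 0.1401] yaw 2.92 tilt [-0.0001 -0.0011] open 34.9 F [-0.6 -1.5 -0.8]
units to go [ 0.007  0.036 -0.004] turn -0.486
```

```bash
python3 -m inch '[[0,0,-0.03,0,30],[0,0,0,0,60],[0,0,0,0,60],[0,0,0.5,0,60],[0,0,1,0,60]]';python3 -m inch '[[0,0,1,0,60],[0.2,-0.5,1,0,60],[0.4,-1,0.2,-0.1,60],[0.4,-1,0,-0.1,60],[0.4,-1,0,-0.1,60]]';python3 -m inch '[[0.4,-1,0,-0.1,60],[0.4,-1,0,-0.1,60],[0.4,-1,0,-0.1,60],[0.4,-1,0,-0.1,60],[0.4,-1,0,-0.1,60]]'; python3 -m inch '[[0.4,-1,0,-0.1,60],[0.3,-0.8,0,-0.1,60],[0.2,-0.5,0,0,60],[0,0,0,0,60]]'; python3 st.py .563 .011 .148 -2.5
python3 - <<'E'
from plant import r
from h import *
np.set_printoptions(precision=4,suppress=True)
s=r.snapshot("scene");C=cloud(s);cv2.imwrite("pics/s2.png",s["pixels"][...,::-1])
m=(abs(C[...,0]-.451)<.035)&(abs(C[...,1]-.286)<.035)&(C[...,2]>.145)&(C[...,2]<.165);print("tin in tray",C[m].mean(0) if m.any() else None,m.sum())
E
```

```text
clock: 6.9
tool_pos: [0.4498, 0.2857, 0.1765]
eef_rot: [1.0, 0.026, -0.001, 0.001]
contact_force: [-0.1, 0.1, -0.5]
opening: 0.678
clock: 7.4
tool_pos: [0.4863, 0.198, 0.2331]
eef_rot: [1.0, 0.01, 0.001, -0.0]
contact_force: [0.7, 0.2, 0.1]
opening: 0.679
clock: 7.9
tool_pos: [0.5362, 0.0726, 0.2327]
eef_rot: [1.0, -0.016, 0.001, -0.0]
contact_force: [0.5, 0.5, 0.4]
opening: 0.684
clock: 8.3
tool_pos: [0.5587, 0.014, 0.2323]
eef_rot: [1.0, -0.028, 0.001, 0.001]
contact_force: [-1.2, -0.2, 0.9]
opening: 0.677
t 8.30 p [0.5587 0.014  0.2323] yaw -3.19 tilt [ 0.0013 -0.0011] open 59.7 F [-1.2 -0.2  0.9]
units to go [ 0.171 -0.12  -3.371] turn 0.116
tin in tray None 0
```

View pics/s2.png

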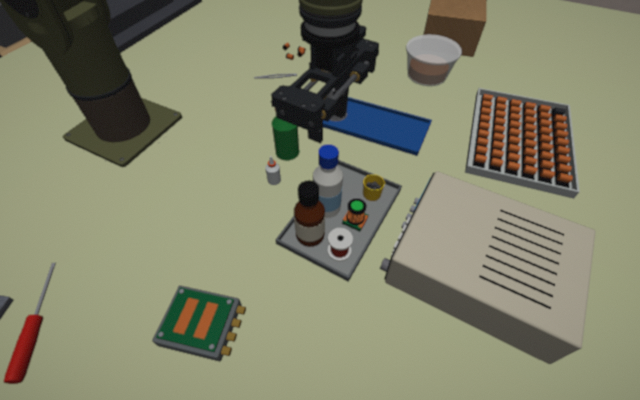

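The tin has left the organiser and the gripper hides its place in the tray. White at (328,175) and amber at (310,215) are undisturbed, so white is next.

```bash
python3 -m inch '[[0.17,-0.12,-0.4,0.1,60],[0,0,-0.9,0,60],[0,0,-0.9,0,60],[0,0,-0.7,0,60],[0,0,-0.4,0,60]]'; python3 -m inch '[[0,0,-0.08,0,60],[0,0,0,0,30],[0,0,0,0,30],[0,0,0,0,30],[0,0,0,0,30]]' 40; python3 st.py .563 .011 .148 -2.5; python3 -m inch '[[0,0,0,0,30],[0,0,0.4,0,30],[0,0,0.7,0,30],[0,0,0.6,0,30],[0,0,0.3,0,30]]';python3 st.py .531 .290 .148 3
```

```text
clock: 8.85
tool_pos: [0.5612, 0.0146, 0.1473]
eef_rot: [1.0, -0.02, -0.001, -0.0]
contact_force: [-1.3, -0.1, 0.4]
opening: 0.683
clock: 9.35
tool_pos: [0.5628, 0.0128, 0.148]
eef_rot: [1.0, -0.021, 0.001, 0.0]
contact_force: [1.1, -1.6, 2.8]
opening: 0.391
t 9.35 p [0.5628 0.0128 0.148 ] yaw -2.43 tilt [ 0.0016 -0.0002] open 34.4 F [ 1.1 -1.6  2.8]
units to go [ 0.007 -0.074 -0.001] turn -0.012
clock: 9.85
tool_pos: [0.5626, 0.0132, 0.1987]
eef_rot: [1.0, -0.021, 0.001, -0.0]
contact_force: [-0.6, 0.8, -2.5]
opening: 0.394
t 9.85 p [0.5626 0.0132 0.1987] yaw -2.41 tilt [0.0014 0.0002] open 34.7 F [-0.6  0.8 -2.5]
units to go [-1.265 11.07  -2.026] turn 0.901
```

```bash
python3 -m inch '[[-0.03,0.3,0,0,30],[-0.07,0.6,0,0,30],[-0.1,0.9,0,0.1,30],[-0.12,1,0,0.1,30],[-0.12,1,0,0.1,30]]';python3 -m inch '[[-0.12,1,0,0.1,30],[-0.12,1,0,0.1,30],[-0.12,1,0,0.1,30],[-0.12,1,0,0.1,30],[-0.1,0.9,0,0.1,30]]';python3 -m inch '[[-0.1,0.8,0,0.1,30],[-0.07,0.6,0,0,30],[-0.06,0.4,0,0,30],[-0.04,0.3,0,0,30],[-0.03,0.2,-0.2,0,30]]';python3 -m inch '[[-0.02,0.07,-0.5,0,30],[0,0,-0.6,0,30],[0,0,-0.4,0,30],[0,0,-0.2,0,30],[0,0,-0.1,0,30]]'; python3 st.py .531 .290 .148 3
```

```text
clock: 10.35
tool_pos: [0.5501, 0.1107, 0.1962]
eef_rot: [1.0, -0.004, -0.001, -0.0]
contact_force: [0.3, -0.3, -2.7]
opening: 0.397
clock: 10.85
tool_pos: [0.5349, 0.2337, 0.1961]
eef_rot: [1.0, 0.022, -0.001, -0.0]
contact_force: [0.2, 0.5, -1.7]
opening: 0.395
clock: 11.35
tool_pos: [0.5296, 0.2885, 0.1924]
eef_rot: [1.0, 0.026, 0.001, -0.0]
contact_force: [-0.2, 0.1, -2.0]
opening: 0.392
clock: 11.85
tool_pos: [0.5299, 0.2888, 0.148]
eef_rot: [1.0, 0.025, 0.001, 0.0]
contact_force: [-2.2, -3.3, 18.8]
opening: 0.396
t 11.85 p [0.5299 0.2888 0.148 ] yaw 2.91 tilt [ 0.0014 -0.0008] open 34.9 F [-2.2 -3.3 18.8]
units to go [ 0.046  0.047 -0.001] turn 0.016
```

```bash
python3 -m inch '[[0,0,0.04,0,30],[0,0,0,0,60],[0,0,0,0,60],[0,0,0.5,0,60],[0,0,1,0,60]]';python3 -m inch '[[0,-0.3,1,0,60],[0.1,-0.9,0.6,-0.1,60],[0.1,-1,0,-0.1,60],[0.1,-1,0,-0.1,60],[0.1,-1,0,-0.1,60]]';python3 -m inch '[[0.1,-1,0,-0.1,60],[0.1,-1,0,-0.1,60],[0.1,-1,0,-0.1,60],[0.1,-1,0,-0.1,60],[0.1,-1,0,-0.1,60]]';python3 -m inch '[[0.1,-1,0,-0.1,60],[0.1,-1,0,0,60],[0.1,-1,0,0,60],[0.1,-0.9,0,0,60],[0.07,-0.7,0,0,60]]'; python3 -m inch '[[0,-0.27,0,0,60],[0,0,0,0,60]]';python3 st.py .564 -.063 .131 -2.5
```

```text
clock: 12.35
tool_pos: [0.5277, 0.2894, 0.1853]
eef_rot: [1.0, 0.026, -0.002, 0.001]
contact_force: [1.9, -0.6, -0.1]
opening: 0.677
clock: 12.85
tool_pos: [0.5392, 0.1841, 0.227]
eef_rot: [1.0, 0.005, 0.001, -0.0]
contact_force: [0.3, 0.2, -0.0]
opening: 0.679
clock: 13.35
tool_pos: [0.5517, 0.0589, 0.2268]
eef_rot: [1.0, -0.021, 0.001, -0.0]
contact_force: [-0.5, -1.0, 0.9]
opening: 0.678
clock: 13.85
tool_pos: [0.5634, -0.057, 0.2268]
eef_rot: [1.0, -0.027, 0.001, 0.0]
contact_force: [-0.1, 0.6, -0.6]
opening: 0.68
clock: 14.05
tool_pos: [0.5631, -0.0628, 0.2264]
eef_rot: [1.0, -0.027, 0.0, 0.0]
contact_force: [0.8, 0.2, 0.3]
opening: 0.681
t 14.05 p [ 0.5631 -0.0628  0.2264] yaw -3.11 tilt [ 0.0008 -0.0004] open 60.0 F [0.8 0.2 0.3]
units to go [ 0.034 -0.008 -3.814] turn 0.102
```

```bash
python3 - <<'E'
from plant import r
from h import *
s=r.snapshot("top");np.savez("top2.npz",**s);cv2.imwrite("pics/t3.png",s["pixels"][...,::-1])
E
```

```text
(no output)
```

View pics/t3.png

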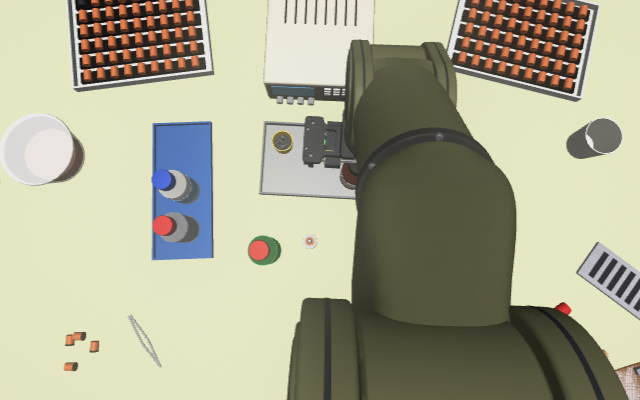

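Tin (175,228) and white (175,185) stand upright in the tray, and everything else is undisturbed. Amber is next.

```bash
python3 -m inch '[[0.03,0,-0.4,0.1,60],[0,0,-0.9,0,60],[0,0,-1,0,60],[0,0,-0.8,0,60],[0,0,-0.5,0,60]]'; python3 -m inch '[[0,0,-0.2,0,60],[0,0,0,0,60],[0,0,0,0,30],[0,0,0,0,30],[0,0,0,0,30]]' 40; python3 -m inch '[[0,0,0,0,30],[0,0,0,0,30]]';python3 st.py .564 -.063 .131 -2.5; python3 -m inch '[[0,0,0,0,30],[0,0,0.4,0,30],[0,0,0.7,0,30],[0,0,0.6,0,30],[0,0,0.3,0,30]]';python3 st.py .611 .294 .131 3
```

```text
clock: 14.6
tool_pos: [0.5629, -0.0602, 0.1337]
eef_rot: [1.0, -0.02, -0.001, -0.0]
contact_force: [-0.8, 0.4, 1.1]
opening: 0.678
clock: 15.1
tool_pos: [0.5643, -0.0621, 0.1315]
eef_rot: [1.0, -0.021, 0.001, 0.0]
contact_force: [0.7, -0.7, 0.8]
opening: 0.428
clock: 15.3
tool_pos: [0.5644, -0.0624, 0.1314]
eef_rot: [1.0, -0.021, 0.001, 0.0]
contact_force: [0.4, -1.0, 4.6]
opening: 0.393
t 15.30 p [ 0.5644 -0.0624  0.1314] yaw -2.44 tilt [ 0.0016 -0.0006] open 34.6 F [ 0.4 -1.   4.6]
units to go [-0.014 -0.025 -0.017] turn -0.01
clock: 15.8
tool_pos: [0.5638, -0.0615, 0.1818]
eef_rot: [1.0, -0.021, 0.0, -0.0]
contact_force: [0.4, 0.1, -2.6]
opening: 0.393
t 15.80 p [ 0.5638 -0.0615  0.1818] yaw -2.39 tilt [0.0006 0.0003] open 34.6 F [ 0.4  0.1 -2.6]
units to go [ 1.886 14.222 -2.031] turn 0.899
```

```bash
python3 -m inch '[[0.04,0.3,0,0,30],[0.09,0.6,0,0,30],[0.14,0.9,0,0.1,30],[0.15,1,0,0.1,30],[0.15,1,0,0.1,30]]';python3 -m inch '[[0.15,1,0,0.1,30],[0.15,1,0,0.1,30],[0.14,1,0,0.1,30],[0.14,1,0,0.1,30],[0.13,1,0,0.1,30]]';python3 -m inch '[[0.13,1,0,0.1,30],[0.13,1,0,0,30],[0.12,0.9,0,0,30],[0.1,0.8,0,0,30],[0.06,0.6,0,0,30]]';python3 -m inch '[[0.05,0.5,0,0,30],[0.03,0.3,0,0,30],[0.02,0.2,-0.2,0,30],[0,0.12,-0.5,0,30],[0,0,-0.6,0,30]]';python3 -m inch '[[0,0,-0.4,0,30],[0,0,-0.2,0,30],[0,0,-0.05,0,30],[0,0,0,0,30]]'; python3 st.py .611 .294 .131 3
```

```text
clock: 16.3
tool_pos: [0.5774, 0.036, 0.1797]
eef_rot: [1.0, -0.004, -0.001, -0.0]
contact_force: [-0.3, 0.1, -2.9]
opening: 0.397
clock: 16.8
tool_pos: [0.5946, 0.1612, 0.1794]
eef_rot: [1.0, 0.022, -0.001, -0.0]
contact_force: [0.9, 0.0, -3.0]
opening: 0.392
clock: 17.3
tool_pos: [0.6076, 0.2693, 0.1793]
eef_rot: [1.0, 0.028, -0.001, -0.0]
contact_force: [0.0, -0.7, -3.1]
opening: 0.401
clock: 17.8
tool_pos: [0.6119, 0.2934, 0.1473]
eef_rot: [1.0, 0.026, 0.0, 0.0]
contact_force: [-0.3, 0.7, -2.7]
opening: 0.396
clock: 18.2
tool_pos: [0.6121, 0.293, 0.1319]
eef_rot: [1.0, 0.026, 0.0, 0.0]
contact_force: [0.3, -0.1, -3.0]
opening: 0.394
t 18.20 p [0.6121 0.293  0.1319] yaw 2.94 tilt [ 0.0002 -0.0004] open 34.7 F [ 0.3 -0.1 -3. ]
units to go [-0.042  0.041 -0.036] turn 0.01
```

```bash
python3 -m inch '[[0,0,-0.03,0,30],[0,0,-0.01,0,30],[0,0,0,0,60],[0,0,0,0,60],[0,0,0,0,60]]';python3 -m inch '[[0,0,0.5,0,60],[0,0,1,0,60],[0,0,1,0,60],[0,0,1,0,60],[0,0,0,0,60]]'; python3 st.py; python3 - <<'E'
from plant import r
from h import *
np.set_printoptions(precision=4,suppress=True)
D={}
for n in("top","scene"):
    s=r.snapshot(n);np.savez(n+"3.npz",**s);D[n]=s
    C=cloud(s)
    m=(abs(C[...,0]-.627)<.03)&(abs(C[...,1]-.007)<.03)&(C[...,2]>.044)&(C[...,2]<.065)
    print(n,cv2.minEnclosingCircle(C[m][:,:2].astype(np.float32)),C[m].mean(0),m.sum())
    b=(abs(C[...,0]-.627)<.035)&(abs(C[...,1]-.007)<.035)&(C[...,2]>.0085)&(C[...,2]<.022)
    print("base",cv2.minAreaRect((C[b][:,:2]*1000).astype(np.float32)),b.sum())
    H=hsv(s);h,sa,v=[H[...,i].astype(int) for i in range(3)]
    g=(abs(C[...,0]-.627)<.04)&(abs(C[...,1]-.007)<.04)&(C[...,2]<.03)&(sa>90)
    k=np.argwhere(g)[:,::-1];print("colour base",cv2.minAreaRect((onplane(s,k,.014)*1000)[:,:2].astype(np.float32)),g.sum())
a=cv2.resize(D["scene"]["pixels"][180:250,310:400,::-1],None,fx=6,fy=6,interpolation=cv2.INTER_CUBIC)
b=cv2.resize(D["top"]["pixels"][115:205,255:330,::-1],None,fx=3,fy=3,interpolation=cv2.INTER_CUBIC)
cv2.imwrite("pics/c4.png",a);cv2.imwrite("pics/t4.png",D["top"]["pixels"][...,::-1])
E
```

```text
clock: 18.7
tool_pos: [0.6119, 0.294, 0.1312]
eef_rot: [1.0, 0.026, 0.0, -0.0]
contact_force: [-0.1, 0.4, -0.2]
opening: 0.648
clock: 19.2
tool_pos: [0.6143, 0.2948, 0.2235]
eef_rot: [1.0, 0.026, 0.004, -0.002]
contact_force: [0.9, 0.5, -1.0]
opening: 0.682
t 19.20 p [0.6143 0.2948 0.2235] yaw 2.98 tilt [0.0079 0.0041] open 60.1 F [ 0.9  0.5 -1. ]
top ((0.627289891242981, 0.007891932502388954), 0.01798352599143982) [0.6269 0.0078 0.0535] 248
base ((622.41845703125, 5.37556266784668), (49.50627136230469, 48.648719787597656), 1.063909888267517) 131
colour base ((613.1185302734375, 7.277355194091797), (10.781732559204102, 35.99053955078125), 0.6066201329231262) 57
scene ((0.62790846824646, 0.005923543591052294), 0.018963798880577087) [0.6274 0.0043 0.0525] 265
base ((627.1292114257812, 5.535764694213867), (40.01581573486328, 40.91047286987305), 89.26453399658203) 187
colour base ((628.271240234375, 1.4104175567626953), (41.47154235839844, 39.16958999633789), 1.4797496795654297) 225
```

View pics/c4.png

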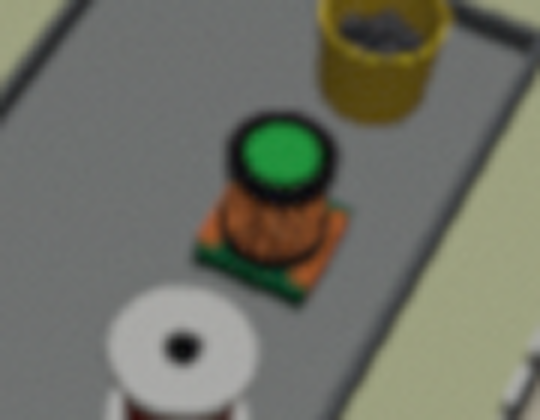

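View pics/t4.png

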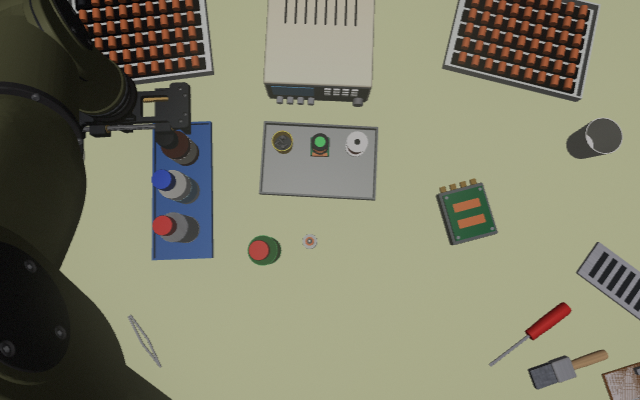

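The top view shows all three in the tray, with the coil at (320,145) clear between pot and spool. Next is the coil, with the jaws along y and opened only 52 mm.

```bash
python3 -m inch '[[0.05,-0.5,0,0,60],[0.05,-1,0,-0.1,56],[0.05,-1,0,-0.1,52],[0.05,-1,0,-0.1,52],[0.05,-1,0,-0.1,52]]';python3 -m inch '[[0.05,-1,0,-0.1,52],[0.05,-1,0,0,52],[0.05,-1,0,0,52],[0.05,-1,0,0,52],[0.05,-1,-0.2,0,52]]';python3 -m inch '[[0.04,-1,-0.5,0,52],[0,-0.7,-0.8,0,52],[0,-0.3,-1,0,52],[0,0,-0.8,0,52],[0,0,-0.4,0,52]]';python3 -m inch '[[0,0,0,0,52],[0,0,0,0,52]]';python3 st.py .6276 .007 .038 0;python3 - <<'E'
from h import *
s=dict(np.load("scene3.npz"));P=onplane(s,[[342.2,220.5],[360,228.5],[368,214.5]],.014);print(P)
d=P[1]-P[0];e=P[2]-P[1];print(np.linalg.norm(d),np.degrees(np.arctan2(d[1],d[0])),np.linalg.norm(e),np.degrees(np.arctan2(e[1],e[0])))
E
```

```text
clock: 19.8
tool_pos: [0.6172, 0.1785, 0.2171]
eef_rot: [1.0, 0.005, -0.001, 0.001]
contact_force: [-0.6, -0.3, -0.4]
opening: 0.587
clock: 20.3
tool_pos: [0.6237, 0.0537, 0.2127]
eef_rot: [1.0, -0.001, -0.001, 0.0]
contact_force: [-0.1, -0.5, 0.2]
opening: 0.588
clock: 20.8
tool_pos: [0.6231, 0.0045, 0.1231]
eef_rot: [1.0, -0.001, -0.003, 0.0]
contact_force: [-1.0, -0.5, -0.3]
opening: 0.589
clock: 21.0
tool_pos: [0.6254, 0.0061, 0.1262]
eef_rot: [1.0, -0.0, 0.0, 0.0]
contact_force: [-0.2, 1.2, -0.1]
opening: 0.594
t 21.00 p [0.6254 0.0061 0.1262] yaw -0.00 tilt [ 0.0001 -0.0001] open 52.4 F [-0.2  1.2 -0.1]
units to go [ 0.088  0.037 -3.526] turn 0.0
[[ 0.60907628 -0.0131379   0.014     ]
 [ 0.64726535 -0.01408838  0.014     ]
 [ 0.64800069  0.02351277  0.014     ]]
0.03820089784677796 -1.425739214787072 0.03760834004900936 88.87965097446776
```

```bash
python3 -m inch '[[0.09,0.04,-0.4,0,52],[0,0,-0.8,0,52],[0,0,-0.9,0,52],[0,0,-0.7,0,52],[0,0,-0.4,0,52]]';python3 -m inch '[[0,0,-0.2,0,52],[0,0,-0.1,0,52],[0,0,0,0,52]]';python3 st.py .6276 .007 .038 0; python3 -m inch '[[0,0,0,0,25],[0,0,0,0,25],[0,0,0,0,25],[0,0,0,0,25]]' 25;python3 st.py .6276 .007 .038 0;
```

```text
clock: 21.5
tool_pos: [0.6271, 0.0073, 0.0446]
eef_rot: [1.0, 0.0, -0.001, 0.0]
contact_force: [-0.7, 0.6, 0.4]
opening: 0.586
clock: 21.8
tool_pos: [0.6279, 0.0071, 0.0388]
eef_rot: [1.0, -0.0, 0.0, 0.0]
contact_force: [-1.1, -1.2, 0.8]
opening: 0.59
t 21.80 p [0.6279 0.0071 0.0388] yaw -0.01 tilt [ 0.0007 -0.0001] open 52.0 F [-1.1 -1.2  0.8]
units to go [-0.013 -0.004 -0.032] turn 0.002
clock: 22.2
tool_pos: [0.628, 0.007, 0.0392]
eef_rot: [1.0, -0.0, 0.001, 0.0]
contact_force: [-0.4, -0.4, 3.8]
opening: 0.399
t 22.20 p [0.628  0.007  0.0392] yaw -0.02 tilt [ 0.0012 -0.0001] open 35.2 F [-0.4 -0.4  3.8]
units to go [-0.017 -0.001 -0.046] turn 0.003
```

```bash
python3 -m inch '[[0,0,0.3,0,25],[0,0,0.7,0,25],[0,0,1,0,25],[0,0,1,0,25],[-0.1,-0.2,0.9,0,25]]';python3 -m inch '[[-0.25,-0.5,0.5,0.1,25],[-0.37,-0.8,0,0.2,25],[-0.46,-1,0,0.3,25],[-0.46,-1,0,0.3,25],[-0.46,-1,0,0.3,25]]';python3 -m inch '[[-0.46,-1,0,0.3,25],[-0.46,-1,0,0.3,25],[-0.46,-1,0,0.3,25],[-0.46,-1,0,0.3,25],[-0.46,-1,0,0.2,25]]';python3 -m inch '[[-0.46,-1,0,0.17,25],[-0.4,-0.9,0,0,25],[-0.25,-0.5,0,0,25],[-0.1,-0.3,0,0,25],[0,0,-0.3,0,25]]';python3 -m inch '[[0,0,-0.5,0,25],[0,0,-0.6,0,25],[0,0,-0.3,0,25],[0,0,0,0,25],[0,0,0,0,25]]';python3 st.py .4873 -.2996 .067 16.6; python3 - <<'E'
from plant import r
from h import *
s=r.snapshot("scene");np.savez("s5.npz",**s);cv2.imwrite("pics/s5.png",cv2.resize(s["pixels"][230:370,120:270,::-1],None,fx=4,fy=4,interpolation=cv2.INTER_CUBIC))
E
```

```text
clock: 22.7
tool_pos: [0.6256, 0.0032, 0.1384]
eef_rot: [1.0, 0.001, 0.001, -0.0]
contact_force: [1.1, -0.0, -0.4]
opening: 0.403
clock: 23.2
tool_pos: [0.5737, -0.1074, 0.1489]
eef_rot: [0.998, 0.063, -0.0, 0.0]
contact_force: [-0.3, -1.1, -0.3]
opening: 0.399
clock: 23.7
tool_pos: [0.5159, -0.2323, 0.1488]
eef_rot: [0.991, 0.136, -0.0, 0.0]
contact_force: [0.4, -0.4, -1.4]
opening: 0.405
clock: 24.2
tool_pos: [0.4875, -0.2991, 0.1416]
eef_rot: [0.99, 0.144, 0.001, 0.001]
contact_force: [-0.5, -0.1, -2.0]
opening: 0.4
clock: 24.7
tool_pos: [0.4876, -0.2972, 0.1057]
eef_rot: [0.989, 0.145, -0.0, -0.0]
contact_force: [0.6, -0.5, -1.4]
opening: 0.401
t 24.70 p [ 0.4876 -0.2972  0.1057] yaw 16.68 tilt [-0.0002  0.0004] open 35.4 F [ 0.6 -0.5 -1.4]
units to go [-0.014 -0.097 -1.549] turn -0.013
```

View pics/s5.png

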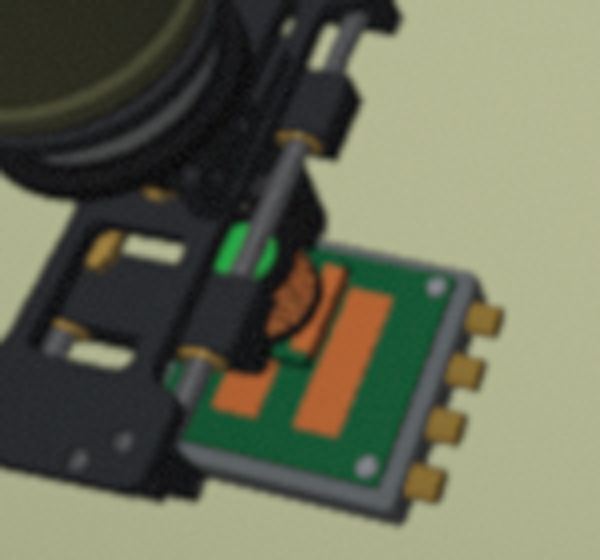

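```bash
python3 - <<'E'
from h import *
s=dict(np.load("s5.npz"));P=onplane(s,[[197,318.5],[206.5,297]],.0805);e=P[1]-P[0];print(P,np.linalg.norm(e),np.degrees(np.arctan2(e[1],e[0]))-90)
E
python3 -m inch '[[-0.01,-0.09,-0.3,-0.02,25],[0,0,-0.5,0,25],[0,0,-0.4,0,25],[0,0,-0.15,0,25],[0,0,-0.08,0,25]]'; python3 -m inch '[[0,0,0,0,25],[0,0,0,0,25]]';python3 st.py .4873 -.2996 .067 16.6
```

```text
[[ 0.51369606 -0.30852051  0.0805    ]
 [ 0.50526287 -0.27627212  0.0805    ]] 0.0333328225162163 14.655090220388914
clock: 25.25
tool_pos: [0.4867, -0.2999, 0.0693]
eef_rot: [0.99, 0.143, -0.001, -0.0]
contact_force: [0.7, -0.3, -1.6]
opening: 0.4
clock: 25.45
tool_pos: [0.4873, -0.3002, 0.0704]
eef_rot: [0.99, 0.143, 0.0, 0.0]
contact_force: [0.2, -0.2, -0.9]
opening: 0.401
t 25.45 p [ 0.4873 -0.3002  0.0704] yaw 16.49 tilt [ 0.0005 -0.0002] open 35.3 F [ 0.2 -0.2 -0.9]
units to go [ 0.002  0.025 -0.137] turn 0.019
```

```bash
python3 -m inch '[[0,0,-0.06,0,25],[0,0,-0.04,0,25],[0,0,-0.02,0,25],[0,0,0,0,25]]';python3 -m inch '[[0,0,-0.02,0,25],[0,0,0,0,25],[0,0,0,0,25]]';python3 st.py .4873 -.2996 .067 16.6
```

```text
clock: 25.85
tool_pos: [0.487, -0.3001, 0.0672]
eef_rot: [0.99, 0.143, -0.0, 0.0]
contact_force: [-0.7, 0.7, -0.8]
opening: 0.404
clock: 26.15
tool_pos: [0.487, -0.3002, 0.0671]
eef_rot: [0.99, 0.143, 0.0, 0.0]
contact_force: [-0.6, 0.7, 3.5]
opening: 0.401
t 26.15 p [ 0.487  -0.3002  0.0671] yaw 16.49 tilt [ 0.0001 -0.0002] open 35.3 F [-0.6  0.7  3.5]
units to go [ 0.011  0.023 -0.003] turn 0.019
```

```bash
python3 -m inch '[[0,0,0,0,56],[0,0,0,0,56],[0,0,0,0,56],[0,0,0.4,0,56],[0,0,0.9,0,56]]';python3 -m inch '[[0,0,1,0,60],[0,0.2,1,0,60],[0.2,0.7,1,-0.1,60],[0.3,1,1,-0.1,60],[0.3,1,0.7,-0.1,60]]';python3 -m inch '[[0.3,1,0,-0.1,60],[0.3,1,0,-0.1,60],[0.3,1,0,-0.1,60],[0.3,1,0,-0.1,60],[0.3,1,0,-0.1,60]]';python3 -m inch '[[0.3,1,0,-0.1,60],[0.3,1,0,-0.1,60],[0.3,1,0,-0.1,60],[0.3,1,0,-0.1,60],[0.3,1,0,-0.1,60]]';python3 st.py .611 .294 .13 3;python3 - <<'E'
from plant import r
from h import *
np.set_printoptions(precision=4,suppress=True)
for n in("top","scene"):
    s=r.snapshot(n);np.savez(n+"6.npz",**s);C=cloud(s)
    m=(abs(C[...,0]-.487)<.03)&(abs(C[...,1]+.30)<.03)&(C[...,2]>.072)&(C[...,2]<.095)
    print(n,cv2.minEnclosingCircle(C[m][:,:2].astype(np.float32)) if m.any() else None,C[m].mean(0),m.sum())
    if n=="top": cv2.imwrite("pics/t6.png",cv2.resize(s["pixels"][165:260,425:510,::-1],None,fx=6,fy=6,interpolation=cv2.INTER_CUBIC))
    else: cv2.imwrite("pics/s6.png",cv2.resize(s["pixels"][270:370,140:260,::-1],None,fx=6,fy=6,interpolation=cv2.INTER_CUBIC))
E
```

```text
clock: 26.65
tool_pos: [0.4861, -0.2996, 0.0986]
eef_rot: [0.99, 0.143, -0.001, -0.001]
contact_force: [-0.4, -0.2, 0.4]
opening: 0.636
clock: 27.15
tool_pos: [0.5076, -0.2274, 0.2191]
eef_rot: [0.992, 0.127, 0.001, 0.001]
contact_force: [1.0, 0.4, 0.7]
opening: 0.68
clock: 27.65
tool_pos: [0.5447, -0.1016, 0.2175]
eef_rot: [0.995, 0.102, 0.0, 0.0]
contact_force: [0.5, -0.1, -0.4]
opening: 0.684
clock: 28.15
tool_pos: [0.5822, 0.0234, 0.2174]
eef_rot: [0.997, 0.076, 0.0, -0.0]
contact_force: [0.0, -0.0, 0.2]
opening: 0.681
t 28.15 p [0.5822 0.0234 0.2174] yaw 8.67 tilt [0.0004 0.0001] open 60.0 F [ 0.  -0.   0.2]
units to go [ 1.152 10.823 -3.496] turn -0.945
top ((0.48654088377952576, -0.29876211285591125), 0.01850465126335621) [ 0.4867 -0.298   0.0812] 283
scene ((0.48693448305130005, -0.30022674798965454), 0.01871017925441265) [ 0.4877 -0.301   0.0803] 492
```

View pics/s6.png

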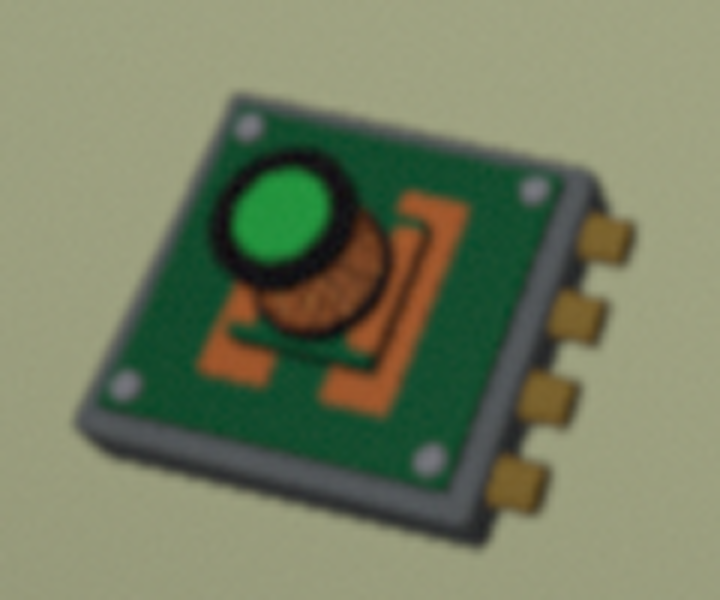

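View pics/t6.png

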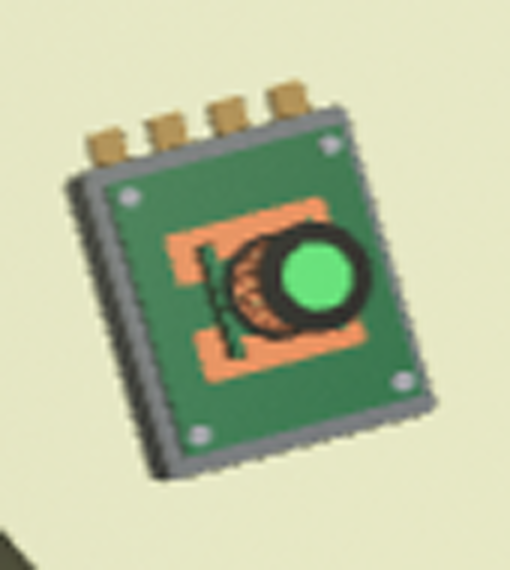

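The coil stands on both pads, within 1 mm of the middle in both views. Checking its yaw against the pads.

```bash
python3 - <<'E'
from h import *
import numpy as np
s=dict(np.load("scene6.npz"));t=dict(np.load("top6.npz"))
def ang(s,o,a,b,z,f=6):
    P=onplane(s,[[a[0]/f+o[0],a[1]/f+o[1]],[b[0]/f+o[0],b[1]/f+o[1]]],z);e=P[1]-P[0];return np.linalg.norm(e)*1e3,np.degrees(np.arctan2(e[1],e[0]))
o=(140,270);print("s base +x edge",ang(s,o,(374,372),(432,228),.032),"pad edge",ang(s,o,(390,415),(470,205),.032),"base -y edge",ang(s,o,(232,333),(372,370),.034),"pad ends",ang(s,o,(198,372),(390,415),.032))
o=(425,165);print("t base edge",ang(t,o,(236,358),(206,245),.042),"pad ends",ang(t,o,(210,382),(168,237),.032))
# darker-edge fit: green base side between pads colours on the -y side, scene view
H=hsv(s);h,sa,v=[H[...,i].astype(int) for i in range(3)]
for nm,(x0,y0,x1,y1) in {"scene":(172,318,208,336)}.items():
    m=np.zeros(h.shape,bool);m[y0:y1,x0:x1]=1;dk=m&(v<np.percentile(v[m],14))
    k=np.argwhere(dk)[:,::-1];P=onplane(s,k,.032)[:,:2];l=cv2.fitLine((P*1000).astype(np.float32),cv2.DIST_HUBER,0,.01,.01).ravel();print("dark line ang",np.degrees(np.arctan2(l[1],l[0])),len(k))
E
```

```text
s base +x edge (np.float64(38.81924995223066), np.float64(105.77337428398839)) pad edge (np.float64(56.16047344736884), np.float64(106.48784323881134)) base -y edge (np.float64(39.42897241958467), np.float64(14.083835233153646)) pad ends (np.float64(52.748092518196444), np.float64(16.184749459322546))
t base edge (np.float64(39.12940507792734), np.float64(13.440922864690869)) pad ends (np.float64(51.01846274454083), np.float64(14.826005825582836))
dark line ang 27.28042 91
```

The coil sits about 1.4° off the pads' direction and under 1 mm off centre, with both ends on their pads, so I'm leaving it. Next I return amber.

```bash
python3 -m inch '[[0.1,1,0,-0.1,60],[0.1,1,0,-0.1,60],[0.1,1,0,-0.1,60],[0.1,1,0,-0.1,60],[0.1,1,0,-0.1,60]]';python3 -m inch '[[0.1,1,0,-0.1,60],[0.1,1,0,-0.1,60],[0.1,1,0,-0.1,60],[0.1,1,0,-0.1,60],[0.1,0.9,0,-0.05,60]]';python3 -m inch '[[0.1,0.6,0,0,60],[0.09,0.28,0,0,60],[0,0,0,0,60],[0,0,0,0,60]]';python3 st.py .612 .2935 .1315 3
```

```text
clock: 28.75
tool_pos: [0.5945, 0.1469, 0.2172]
eef_rot: [0.999, 0.049, -0.0, 0.0]
contact_force: [0.6, -0.0, -0.4]
opening: 0.678
clock: 29.25
tool_pos: [0.6071, 0.2698, 0.2172]
eef_rot: [1.0, 0.026, -0.0, 0.0]
contact_force: [-0.3, -0.3, 0.5]
opening: 0.68
clock: 29.65
tool_pos: [0.6121, 0.29, 0.2167]
eef_rot: [1.0, 0.025, -0.0, 0.001]
contact_force: [0.2, -0.0, 0.1]
opening: 0.679
t 29.65 p [0.6121 0.29   0.2167] yaw 2.90 tilt [-0.     -0.0016] open 59.8 F [ 0.2 -0.   0.1]
units to go [-0.006  0.14  -3.41 ] turn 0.017
```

```bash
python3 -m inch '[[0,0.14,-0.4,0,60],[0,0,-0.9,0,60],[0,0,-0.9,0,60],[0,0,-0.7,0,60],[0,0,-0.4,0,60]]';python3 -m inch '[[0,0,-0.11,0,60],[0,0,0,0,60],[0,0,0,0,30],[0,0,0,0,30],[0,0,0,0,30]]' 40; python3 -m inch '[[0,0,0,0,30],[0,0,0,0,30]]';python3 st.py;python3 -m inch '[[0,0,0.3,0,30],[0,0,0.7,0,30],[0,0,0.7,0,30],[0,0,0.3,0,30],[0,0,0,0,30]]';python3 st.py .5642 -.0625 .1314 -2.45
```

```text
clock: 30.15
tool_pos: [0.6108, 0.294, 0.1319]
eef_rot: [1.0, 0.026, -0.002, 0.001]
contact_force: [0.2, 0.2, 0.4]
opening: 0.682
clock: 30.65
tool_pos: [0.6123, 0.2953, 0.1323]
eef_rot: [1.0, 0.026, 0.001, -0.0]
contact_force: [-0.3, -1.8, 0.2]
opening: 0.433
clock: 30.85
tool_pos: [0.6124, 0.295, 0.1322]
eef_rot: [1.0, 0.026, 0.001, 0.0]
contact_force: [0.6, -2.7, 4.0]
opening: 0.398
t 30.85 p [0.6124 0.295  0.1322] yaw 2.97 tilt [ 0.0013 -0.0001] open 35.0 F [ 0.6 -2.7  4. ]
clock: 31.35
tool_pos: [0.6121, 0.2959, 0.1824]
eef_rot: [1.0, 0.026, 0.001, -0.001]
contact_force: [-0.3, -0.4, -2.9]
opening: 0.397
t 31.35 p [0.6121 0.2959 0.1824] yaw 3.00 tilt [0.0014 0.0011] open 35.0 F [-0.3 -0.4 -2.9]
units to go [ -1.916 -14.334  -2.042] turn -0.908
```

```bash
python3 -m inch '[[-0.04,-0.3,0,0,30],[-0.09,-0.6,0,0,30],[-0.14,-0.9,0,-0.1,30],[-0.15,-1,0,-0.1,30],[-0.15,-1,0,-0.1,30]]';python3 -m inch '[[-0.15,-1,0,-0.1,30],[-0.15,-1,0,-0.1,30],[-0.14,-1,0,-0.1,30],[-0.14,-1,0,-0.1,30],[-0.13,-1,0,-0.1,30]]';python3 -m inch '[[-0.13,-1,0,-0.1,30],[-0.13,-1,0,0,30],[-0.12,-0.9,0,0,30],[-0.1,-0.8,0,0,30],[-0.08,-0.6,0,0,30]]';python3 -m inch '[[-0.07,-0.5,0,0,30],[-0.04,-0.3,0,0,30],[-0.03,-0.23,0,0,30],[-0.03,-0.2,0,0,30],[0,0,-0.2,0,30]]';python3 -m inch '[[0,0,-0.5,0,30],[0,0,-0.6,0,30],[0,0,-0.4,0,30],[0,0,-0.1,0,30],[0,0,0,0,30]]'; python3 st.py .5642 -.0625 .1322 -2.45
```

```text
clock: 31.85
tool_pos: [0.5966, 0.1974, 0.1806]
eef_rot: [1.0, 0.01, -0.001, 0.001]
contact_force: [0.3, -0.6, -3.7]
opening: 0.401
clock: 32.35
tool_pos: [0.5785, 0.0725, 0.1809]
eef_rot: [1.0, -0.017, -0.001, 0.001]
contact_force: [1.2, 0.3, -2.9]
opening: 0.396
clock: 32.85
tool_pos: [0.5643, -0.0354, 0.181]
eef_rot: [1.0, -0.022, -0.001, 0.001]
contact_force: [-0.1, 1.0, -3.1]
opening: 0.393
clock: 33.35
tool_pos: [0.562, -0.0633, 0.1768]
eef_rot: [1.0, -0.021, 0.001, 0.0]
contact_force: [0.5, 0.9, -2.2]
opening: 0.393
clock: 33.85
tool_pos: [0.5613, -0.0626, 0.1358]
eef_rot: [1.0, -0.021, -0.001, -0.0]
contact_force: [-0.5, -0.7, -2.5]
opening: 0.395
t 33.85 p [ 0.5613 -0.0626  0.1358] yaw -2.38 tilt [-0.0011  0.0001] open 34.8 F [-0.5 -0.7 -2.5]
units to go [ 0.115  0.002 -0.145] turn -0.011
```

```bash
python3 -m inch '[[0.09,0,0,0,30],[0,0,-0.06,0,30],[0,0,-0.05,0,30],[0,0,0,0,30],[0,0,0,0,30]]'; python3 st.py .5642 -.0625 .1322 -2.45
```

```text
clock: 34.35
tool_pos: [0.5638, -0.0629, 0.1339]
eef_rot: [1.0, -0.021, 0.0, 0.0]
contact_force: [-0.2, 0.5, -2.0]
opening: 0.396
t 34.35 p [ 0.5638 -0.0629  0.1339] yaw -2.42 tilt [ 0.0002 -0.0001] open 34.9 F [-0.2  0.5 -2. ]
units to go [ 0.016  0.018 -0.067] turn -0.006
```

```bash
python3 -m inch '[[0.01,0.01,-0.04,0,30],[0,0,-0.03,0,30],[0,0,0,0,30],[0,0,0,0,60],[0,0,0,0,60]]'; python3 st.py;python3 -m inch '[[0,0,0,0,60],[0,0,0.5,0,60],[0,0,1,0,60],[0,0,1,0,60],[-0.02,0.2,1,0,60]]';python3 -m inch '[[-0.07,0.7,0.3,0,60],[-0.1,1,0,0.1,60],[-0.1,1,0,0.1,60],[-0.1,1,0,0.1,60],[-0.1,1,0,0.1,60]]';python3 -m inch '[[-0.1,1,0,0.1,60],[-0.1,1,0,0.1,60],[-0.1,1,0,0.1,60],[-0.1,1,0,0.1,60],[-0.1,1,0,0.1,60]]';python3 -m inch '[[-0.1,1,0,0,60],[-0.1,1,0,0,60],[-0.1,1,0,0,60],[-0.1,0.7,0,0,60],[-0.05,0.4,0,0,60]]';python3 -m inch '[[0,0.1,0,0,60],[0,0,0,0,60]]';python3 st.py .5299 .2888 .148 2.9
```

```text
clock: 34.85
tool_pos: [0.5643, -0.0627, 0.1322]
eef_rot: [1.0, -0.021, 0.0, 0.0]
contact_force: [-0.2, -0.6, -0.0]
opening: 0.55
t 34.85 p [ 0.5643 -0.0627  0.1322] yaw -2.42 tilt [ 0.0005 -0.0001] open 48.5 F [-0.2 -0.6 -0. ]
clock: 35.35
tool_pos: [0.5636, -0.0585, 0.2214]
eef_rot: [1.0, -0.022, 0.0, 0.0]
contact_force: [0.2, 0.0, -0.1]
opening: 0.678
clock: 35.85
tool_pos: [0.5518, 0.0608, 0.2281]
eef_rot: [1.0, 0.0, 0.001, -0.0]
contact_force: [-0.3, -0.1, 0.3]
opening: 0.683
clock: 36.35
tool_pos: [0.5392, 0.1859, 0.228]
eef_rot: [1.0, 0.026, 0.0, -0.0]
contact_force: [0.3, -0.6, 0.4]
opening: 0.677
clock: 36.85
tool_pos: [0.5275, 0.2893, 0.2276]
eef_rot: [1.0, 0.027, 0.0, -0.001]
contact_force: [0.5, 0.4, 0.3]
opening: 0.684
clock: 37.05
tool_pos: [0.5283, 0.289, 0.2271]
eef_rot: [1.0, 0.026, 0.0, 0.0]
contact_force: [-0.5, -0.3, -0.2]
opening: 0.686
t 37.05 p [0.5283 0.289  0.2271] yaw 2.95 tilt [ 0.0002 -0.0009] open 60.4 F [-0.5 -0.3 -0.2]
units to go [ 0.064 -0.01  -3.165] turn -0.008
```

```bash
python3 -m inch '[[0.06,-0.01,-0.4,0,60],[0,0,-0.9,0,60],[0,0,-0.9,0,60],[0,0,-0.5,0,60],[0,0,-0.3,0,60]]';python3 -m inch '[[0,0,-0.12,0,60],[0,0,0,0,60],[0,0,0,0,30],[0,0,0,0,30],[0,0,0,0,30]]' 40; python3 -m inch '[[0,0,0,0,30],[0,0,0,0,30]]';python3 st.py;python3 -m inch '[[0,0,0.3,0,30],[0,0,0.7,0,30],[0,0,0.7,0,30],[0,0,0.3,0,30],[0,0,0,0,30]]';python3 st.py .5628 .0130 .148 -2.43
```

```text
clock: 37.55
tool_pos: [0.5293, 0.2883, 0.1505]
eef_rot: [1.0, 0.026, -0.001, 0.001]
contact_force: [1.0, 0.2, 0.3]
opening: 0.678
clock: 38.05
tool_pos: [0.5299, 0.2897, 0.1496]
eef_rot: [1.0, 0.026, 0.0, -0.0]
contact_force: [0.4, -0.7, -0.2]
opening: 0.433
clock: 38.25
tool_pos: [0.53, 0.2895, 0.1495]
eef_rot: [1.0, 0.026, 0.0, -0.0]
contact_force: [0.4, -1.4, 3.6]
opening: 0.398
t 38.25 p [0.53   0.2895 0.1495] yaw 2.97 tilt [0.0009 0.    ] open 35.0 F [ 0.4 -1.4  3.6]
clock: 38.75
tool_pos: [0.5299, 0.29, 0.2]
eef_rot: [1.0, 0.026, 0.001, -0.001]
contact_force: [0.0, -0.6, -2.3]
opening: 0.39
t 38.75 p [0.5299 0.29   0.2   ] yaw 2.99 tilt [0.0016 0.0011] open 34.4 F [ 0.  -0.6 -2.3]
units to go [  1.314 -11.079  -2.078] turn -0.903
```

```bash
python3 -m inch '[[0.03,-0.3,0,0,30],[0.07,-0.6,0,0,30],[0.1,-0.9,0,-0.1,30],[0.12,-1,0,-0.1,30],[0.12,-1,0,-0.1,30]]';python3 -m inch '[[0.12,-1,0,-0.1,30],[0.12,-1,0,-0.1,30],[0.12,-1,0,-0.1,30],[0.12,-1,0,-0.1,30],[0.1,-0.9,0,-0.1,30]]';python3 -m inch '[[0.1,-0.8,0,-0.1,30],[0.08,-0.6,0,0,30],[0.06,-0.4,0,0,30],[0.04,-0.3,0,0,30],[0.02,-0.2,-0.2,0,30]]';python3 -m inch '[[0.02,-0.1,-0.5,0,30],[0,0,-0.6,0,30],[0,0,-0.4,0,30],[0,0,-0.1,0,30],[0,0,0,0,30]]'; python3 -m inch '[[0,0,0,0,30],[0,0,0,0,30]]'; python3 st.py .5628 .013 .1495 -2.43
```

```text
clock: 39.25
tool_pos: [0.5402, 0.1917, 0.1981]
eef_rot: [1.0, 0.01, -0.001, 0.001]
contact_force: [-0.0, -0.5, -2.2]
opening: 0.396
clock: 39.75
tool_pos: [0.5543, 0.0686, 0.1982]
eef_rot: [1.0, -0.017, -0.001, 0.001]
contact_force: [1.1, 0.4, -2.0]
opening: 0.389
clock: 40.25
tool_pos: [0.563, 0.0144, 0.1942]
eef_rot: [1.0, -0.021, 0.001, -0.0]
contact_force: [-0.3, 0.1, -3.0]
opening: 0.395
clock: 40.75
tool_pos: [0.5627, 0.0126, 0.1533]
eef_rot: [1.0, -0.021, -0.001, -0.0]
contact_force: [-0.7, -0.9, -2.4]
opening: 0.392
clock: 40.95
tool_pos: [0.5635, 0.0122, 0.1545]
eef_rot: [1.0, -0.021, 0.001, -0.0]
contact_force: [-0.1, 0.1, -2.3]
opening: 0.396
t 40.95 p [0.5635 0.0122 0.1545] yaw -2.41 tilt [0.0012 0.0001] open 34.8 F [-0.1  0.1 -2.3]
units to go [-0.027  0.031 -0.201] turn -0.004
```

Lower, release, and go to the tin at (0.4508, 0.2853).

```bash
python3 -m inch '[[-0.01,0.02,-0.1,0,30],[0,0,-0.06,0,30],[0,0,-0.04,0,30],[0,0,0,0,30],[0,0,0,0,30]]'; python3 st.py .5628 .013 .1495 -2.43
```

```text
clock: 41.45
tool_pos: [0.5632, 0.0125, 0.1494]
eef_rot: [1.0, -0.021, 0.001, 0.0]
contact_force: [0.3, -0.8, 3.3]
opening: 0.395
t 41.45 p [0.5632 0.0125 0.1494] yaw -2.42 tilt [ 0.001  -0.0001] open 34.8 F [ 0.3 -0.8  3.3]
units to go [-0.016  0.018  0.002] turn -0.002
```

```bash
python3 -m inch '[[0,0,0,0,54],[0,0,0,0,54],[0,0,0,0,54],[0,0,0.4,0,54],[0,0,1,0,54]]';python3 -m inch '[[0,0,1,0,60],[-0.1,0.2,0.8,0,60],[-0.3,0.8,0,0,60],[-0.42,1,0,0.1,60],[-0.42,1,0,0.1,60]]';python3 -m inch '[[-0.42,1,0,0.1,60],[-0.42,1,0,0.1,60],[-0.42,1,0,0.1,60],[-0.42,1,0,0.1,60],[-0.42,1,0,0.1,60]]';python3 -m inch '[[-0.42,1,0,0.1,60],[-0.36,0.9,0,0.1,60],[-0.28,0.7,0,0,60],[-0.1,0.3,0,0,60],[0,0,0,0,60]]';python3 -m inch '[[0,0,0,0,60]]';python3 st.py .4508 .2855 .1405 2.95
```

```text
clock: 41.95
tool_pos: [0.5614, 0.0126, 0.1831]
eef_rot: [1.0, -0.021, -0.002, 0.0]
contact_force: [0.2, -0.1, 0.4]
opening: 0.615
clock: 42.45
tool_pos: [0.5317, 0.0882, 0.23]
eef_rot: [1.0, -0.011, 0.001, -0.0]
contact_force: [0.9, 0.1, 0.2]
opening: 0.679
clock: 42.95
tool_pos: [0.4789, 0.2136, 0.2297]
eef_rot: [1.0, 0.016, 0.0, -0.0]
contact_force: [-0.4, -0.7, -0.6]
opening: 0.681
clock: 43.45
tool_pos: [0.45, 0.2862, 0.2294]
eef_rot: [1.0, 0.027, 0.0, -0.0]
contact_force: [0.1, 0.1, -0.5]
opening: 0.679
clock: 43.55
tool_pos: [0.4509, 0.284, 0.2292]
eef_rot: [1.0, 0.025, 0.0, 0.0]
contact_force: [0.2, 0.1, -0.2]
opening: 0.676
t 43.55 p [0.4509 0.284  0.2292] yaw 2.91 tilt [ 0.0005 -0.0009] open 59.5 F [ 0.2  0.1 -0.2]
units to go [-2.000e-03  6.200e-02 -3.548e+00] turn 0.006
```

```bash
python3 -m inch '[[0,0.04,-0.4,0,60],[0,0,-0.9,0,60],[0,0,-1,0,60],[0,0,-0.8,0,60],[0,0,-0.35,0,60]]';python3 -m inch '[[0,0,-0.1,0,60],[0,0,0,0,60],[0,0,0,0,30],[0,0,0,0,30],[0,0,0,0,30]]' 40; python3 -m inch '[[0,0,0,0,30],[0,0,0,0,30]]';python3 st.py;python3 -m inch '[[0,0,0.3,0,30],[0,0,0.7,0,30],[0,0,0.7,0,30],[0,0,0.3,0,30],[0,0,0,0,30]]';python3 st.py .5712 .0821 .1405 -2.7
```

```text
clock: 44.05
tool_pos: [0.4498, 0.2843, 0.1406]
eef_rot: [1.0, 0.025, -0.001, 0.001]
contact_force: [-0.2, -0.5, -1.3]
opening: 0.68
clock: 44.55
tool_pos: [0.4506, 0.2863, 0.1409]
eef_rot: [1.0, 0.026, 0.001, -0.0]
contact_force: [1.0, -0.7, 0.2]
opening: 0.431
clock: 44.75
tool_pos: [0.4507, 0.286, 0.1408]
eef_rot: [1.0, 0.026, 0.0, -0.0]
contact_force: [-0.3, -1.2, 4.7]
opening: 0.398
t 44.75 p [0.4507 0.286  0.1408] yaw 2.97 tilt [0.0009 0.0002] open 35.1 F [-0.3 -1.2  4.7]
clock: 45.25
tool_pos: [0.4506, 0.2865, 0.1911]
eef_rot: [1.0, 0.026, 0.001, -0.001]
contact_force: [-0.1, 0.3, -3.2]
opening: 0.398
t 45.25 p [0.4506 0.2865 0.1911] yaw 2.99 tilt [0.0014 0.0011] open 35.1 F [-0.1  0.3 -3.2]
units to go [ 4.824 -8.174 -2.022] turn -0.949
```

```bash
python3 -m inch '[[0.18,-0.3,0,0,30],[0.35,-0.6,0,0,30],[0.47,-0.8,0,-0.1,30],[0.59,-1,0,-0.1,30],[0.59,-1,0,-0.2,30]]';python3 -m inch '[[0.59,-1,0,-0.2,30],[0.59,-1,0,-0.1,30],[0.53,-0.9,0,-0.1,30],[0.41,-0.7,0,-0.1,30],[0.29,-0.5,0,-0.05,30]]';python3 -m inch '[[0.17,-0.27,0,0,30],[0.06,-0.1,-0.2,0,30],[0,0,-0.5,0,30],[0,0,-0.6,0,30],[0,0,-0.4,0,30]]'; python3 -m inch '[[0,0,-0.1,0,30],[0,0,0,0,30],[0,0,0,0,30],[0,0,0,0,30]]'; python3 st.py .5712 .0821 .1408 -2.7
```

```text
clock: 45.75
tool_pos: [0.5048, 0.1918, 0.1892]
eef_rot: [1.0, 0.005, -0.001, 0.001]
contact_force: [1.0, -0.1, -3.2]
opening: 0.393
clock: 46.25
tool_pos: [0.5652, 0.0882, 0.1891]
eef_rot: [1.0, -0.025, -0.001, 0.001]
contact_force: [-0.9, -0.2, -3.0]
opening: 0.396
clock: 46.75
tool_pos: [0.5694, 0.0832, 0.1459]
eef_rot: [1.0, -0.023, -0.001, -0.0]
contact_force: [-0.3, -0.7, -3.0]
opening: 0.398
clock: 47.15
tool_pos: [0.5712, 0.082, 0.1458]
eef_rot: [1.0, -0.024, 0.001, -0.0]
contact_force: [0.7, 0.3, -3.4]
opening: 0.395
t 47.15 p [0.5712 0.082  0.1458] yaw -2.71 tilt [0.0012 0.0002] open 34.8 F [ 0.7  0.3 -3.4]
units to go [-0.     0.004 -0.201] turn 0.001
```

Lower, release, rise, then retreat to the left for a last look.

```bash
python3 -m inch '[[0,0,-0.1,0,30],[0,0,-0.06,0,30],[0,0,-0.04,0,30],[0,0,0,0,30],[0,0,0,0,30]]'; python3 st.py;python3 -m inch '[[0,0,0,0,54],[0,0,0,0,54],[0,0,0,0,54],[0,0,0.4,0,54],[0,0,1,0,54]]';python3 -m inch '[[0,0,1,0,60],[0,0.2,1,0,60],[0,0.8,0,0,60],[0,1,0,0,60],[0,1,0,0,60]]';python3 -m inch '[[0,1,0,0,60],[0,1,0,0,60],[0,1,0,0,60],[0,1,0,0,60],[0,1,0,0,60]]';python3 -m inch '[[0,1,0,0,60],[0,0.7,0,0,60],[0,0.3,0,0,60],[0,0,0,0,60],[0,0,0,0,60]]';python3 - <<'E'
from plant import r
from h import *
np.set_printoptions(precision=4,suppress=True)
for n in("top","scene"):
    a=dict(np.load(n+"0.npz"));b=r.snapshot(n);np.savez(n+"9.npz",**b)
    cv2.imwrite(f"pics/{n}9.png",b["pixels"][...,::-1])
    A,B=cloud(a),cloud(b)
    for k,x,y,z0,z1 in[("tin",.571,.082,.146,.158),("white",.563,.011,.156,.168),("amber",.564,-.063,.137,.15),("spool",.6296,-.069,.04,.055),("pot",.63,.086,.025,.05),("dropper",.426,.025,.03,.08),("greentin",.407,.113,.13,.155)]:
        P=[]
        for C in(A,B):
            m=(abs(C[...,0]-x)<.032)&(abs(C[...,1]-y)<.03)&(C[...,2]>z0)&(C[...,2]<z1);c,rad=cv2.minEnclosingCircle(C[m][:,:2].astype(np.float32));P.append(np.r_[c,C[m].mean(0),m.sum()])
        print(n,k,"shift circle mm",((P[1]-P[0])[:2]*1e3).round(1),"mean",((P[1]-P[0])[2:5]*1e3).round(1),P[0][5],P[1][5])
    m=(abs(B[...,0]-.487)<.03)&(abs(B[...,1]+.30)<.03)&(B[...,2]>.072)&(B[...,2]<.095);print(n,"coil",cv2.minEnclosingCircle(B[m][:,:2].astype(np.float32)))
E
```

```text
clock: 47.65
tool_pos: [0.5712, 0.0817, 0.1408]
eef_rot: [1.0, -0.024, 0.001, 0.0]
contact_force: [-0.4, -0.5, 3.4]
opening: 0.395
t 47.65 p [0.5712 0.0817 0.1408] yaw -2.73 tilt [ 0.001  -0.0001] open 34.8 F [-0.4 -0.5  3.4]
clock: 48.15
tool_pos: [0.5694, 0.0817, 0.1743]
eef_rot: [1.0, -0.024, -0.002, 0.0]
contact_force: [0.6, 0.9, 0.1]
opening: 0.607
clock: 48.65
tool_pos: [0.571, 0.1575, 0.2263]
eef_rot: [1.0, -0.024, 0.001, -0.0]
contact_force: [0.5, 0.0, -0.2]
opening: 0.68
clock: 49.15
tool_pos: [0.5707, 0.283, 0.2259]
eef_rot: [1.0, -0.024, 0.0, -0.0]
contact_force: [0.2, 0.1, -0.8]
opening: 0.684
clock: 49.65
tool_pos: [0.5712, 0.3302, 0.2253]
eef_rot: [1.0, -0.024, 0.0, 0.001]
contact_force: [0.5, -0.6, -0.0]
opening: 0.681
top tin shift circle mm [-1.7 -2.1] mean [-1.3 -1.8  0.1] 305.0 308.0
top white shift circle mm [ 0.2 -0.6] mean [-0.  -0.4 -0. ] 315.0 315.0
top amber shift circle mm [-0.5 -2.3] mean [-0.5 -1.6 -0. ] 302.0 306.0
top spool shift circle mm [-0.2 -0.2] mean [ 0.  0. -0.] 366.0 368.0
top pot shift circle mm [-0.1 -0.5] mean [-0.1  0.   0.6] 185.0 179.0
top dropper shift circle mm [-0. -0.] mean [ 0.   0.  -0.2] 176.0 175.0
top greentin shift circle mm [ 0.2 -0. ] mean [0. 0. 0.] 335.0 335.0
top coil ((0.48695001006126404, -0.2985699772834778), 0.01831911876797676)
scene tin shift circle mm [-1.9 -2.4] mean [-1.2 -2.1  0.3] 245.0 239.0
scene white shift circle mm [-1.5 -0.9] mean [-0.1 -0.2  0.1] 286.0 288.0
scene amber shift circle mm [-0.4 -1.9] mean [-0.7 -1.6 -0. ] 340.0 342.0
scene spool shift circle mm [-0.2  0.1] mean [-0.  -0.1  0. ] 430.0 432.0
scene pot shift circle mm [ 5.5 -0.1] mean [ 0.5 -0.  -0.2] 309.0 310.0
scene dropper shift circle mm [ 0.3 -0.1] mean [0.1 0.  0.2] 189.0 187.0
scene greentin shift circle mm [0.7 1.6] mean [0.1 0.  0. ] 272.0 274.0
scene coil ((0.48625218868255615, -0.3006724417209625), 0.018788551911711693)
```

View pics/top9.png

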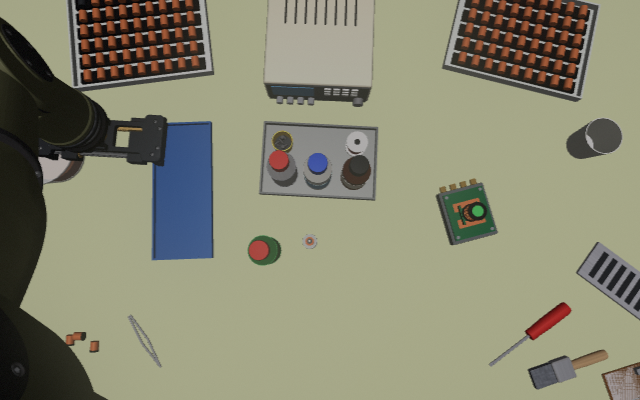

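View pics/scene9.png

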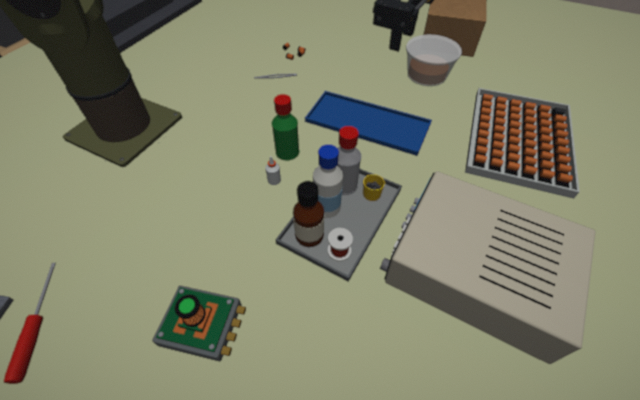

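The final views show the three bottles back in the front row at (281,168), (318,168) and (356,172), upright, with the coil on the fixture at (472,212). The spool, pot, dropper and green tin are where they were. Handing in.

```bash
python3 -c "
from plant import r
print(r.finish_job(), r.get_state()['clock'])"
```

```text
the job is handed in; nothing more can be done
the job is handed in; nothing more can be done
```

The job is done and handed in at about 50 s of the 136 s allowed; no verdict was reported. I stood the tin, white bottle and amber bottle in the drip tray and set the coil on the fixture. Then I put amber, white and tin back in the organiser.

**Coil:** it stands upright within about 1 mm of the middle of the pads in the check right after placing. In the last look the two cameras put it between 0.3 and 1.5 mm off. Edge lines read by eye put it about 1.4° off square (0.7 to 2.1° across the readings). I left that uncorrected because both copper ends lie on their pads.

**Bottles:** all three stand upright, shifted from their starting spots as follows:

| Item | Shift from start |
|---|---|
| White bottle | about 0.4 mm |
| Amber bottle | about 1.7 mm |
| Tin | about 2.3 mm |

**Left alone:** the spool, dropper, yellow pot and green tin moved less than 0.7 mm on point averages. The cruder circle fit in the scene view disagreed, showing 5.5 mm for the pot and 1.7 mm for the green tin. The top view and the averages do not show either, so I take them as stray points.

**Force:** the largest wrist force I saw was about 19 N, when white was set down a bit hard in the tray. The last arm reading before hand-in showed no contact.

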